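# Close the parts box: slide the cover home, swing the hasp, drop the pin

### The job

Close up the grey parts box. First slide the blue cover plate along its shelf and over the black lip, without lifting it off the box, until it drops flat into the recess; then swing the yellow hasp fully shut over the steel eye, and finally take the orange-handled pin from the black rack and drop it upright through the eye, down to its collar. Leave the other pins in the rack, the bin and the red canister where they are.

Things in the scene. Friction and masses are not known exactly. Their poses are not given: they have to be found in the camera images.
- box: grey and aluminium parts box fixed to the table, 140 (x) x 280 (y, -130 to +150) x 66 mm high; origin on the table. The cover slides along +y: shelf (60 mm high) to y 34, lip to y 52, recess y 52 to 138. Side walls (|x| 58 to 70, full length) and end wall (y 138 to 150) are 66 mm high. A dark keeper post (x 70 to 130, y 75 to 90, 98 mm high) carries the eye
- lip (a point): middle of the black lip across the shelf, on its inner (recess-side) top edge, 63.5 mm above the table; axes as the box. Going along +y the lip ramps up from the shelf (60 mm) over 12 mm, is flat for 6 mm, then drops straight into the recess
- cover: loose blue metal plate 110 (x) x 80 (y) x 10 mm, about 240 g, origin at the centre of its underside. It starts flat on the shelf with its axes along the box's, 3 mm of play to each side wall; in the recess it has 6 mm of play along y and its top lies 62 mm above the table
- recess (a point): centre of the recess, at the height of its two side ledges (52 mm above the table) that carry the cover; 116 x 86 mm, open well with bearings between the ledges; 43 mm beyond the lip's inner edge; box frame 0, 95, 52 mm; axes as the box
- hasp (a joint): angle of the yellow hasp about an upright pivot: 0 = shut (strap along the box's +x, leaf close to the keeper post, hard stop), positive = open towards the box's +y (up to 1.4 rad). Friction about 0.12 N m, stays where left. Strap 6 mm thick, 20 mm tall (70 to 90 mm above the table): it passes over the walls and the seated cover
- hasp_pivot (a point): pivot axis of the hasp, on the box's -x side, at the strap's mid height (80 mm); axes as the box
- hasp_slot (a point): centre of the slot (40 x 16 mm) in the upright leaf at the hasp's end (leaf 56 mm wide, 6 mm thick, 66 to 94 mm high), 185 mm from the pivot along the strap (its own x axis points along the strap, away from the pivot)
- eye (a point): centre of the hole in the steel eye (staple), at its top face, 83 mm above the table; a 6 mm thick flat tongue that points to the box's +y, through the slot of the shut hasp. Hole 16 x 16 mm, upright, right through, free below down to the table. Its centre is 17 mm clear of the shut hasp's leaf. Axes as the box
- pin: retaining pin, loose, about 120 g, standing upright in one of the rack's three holes: steel shaft 10 mm dia with a pointed foot, 65 mm long, then a steel collar 24 mm dia and 6 mm thick, then an orange upright handle 18 mm dia and 40 mm long (111 mm in all). Origin at the foot, z up along the pin
- pin_collar (a point): centre of the underside of the pin's collar, 65 mm above its foot
- rack: black block with three holes in a row along its x axis (55 mm apart), fixed, 180 x 50 x 70 mm high, origin on the table under its centre; the pins' collars rest on its top
- knob_pin: bystander in the rack: steel pin of the same shaft and collar with a black ball knob 30 mm dia on top (111 mm in all), origin at the foot
- gauge: bystander in the rack: brass pin of the same shaft and collar with a green handle 16 mm dia, 40 mm long, origin at the foot
- bin: bystander: loose open black bin 150 x 110 x 60 mm, origin under its centre
- can: bystander: loose red canister standing upright beside the box on its +x side, 54 mm dia, 160 mm high, about 350 g, origin under its centre; easily knocked over
There are look-alikes about, which are no part of the job. Leave any turquoise or white look-alike of the pin alone.

How it is judged:
By the outcome, as a careful person would: the job done as asked, in the order asked, and still so for the second after the job is handed in, with the robot touching nothing.
It also fails if it takes over 70 s, if anything falls off the work surface, if the arm or the gripper's body presses on something with over 40 N, if the wrist force passes 120 N, or if a joint passes its speed limit or range.

### The arm

A 6-joint arm with a two-finger parallel gripper is mounted at the origin on the work surface. World frame = base frame: x ahead of the robot, y to its left, z up, the work surface at z = 0. Lengths are in m, angles in rad, forces in N, time in s.
With the tool pointing down it reaches from about 0.275 to 0.825 m from the base axis. Payload 4.9 kg.
Tool frame: the origin (TCP) lies midway between the tips of the shut fingers; the grasp point (between the pads) lies 19 mm behind it (hold_point_z is the distance from the TCP to the grasp point, in m); z points along the fingers, y is the direction in which the jaws open and shut (so a half turn about z gives the same grasp; the last joint's range is limited). The gripper opens to 85 mm and grips with 20 to 120 N. Pads are 22 mm wide; open, the fingers measure 114 mm over their backs; the gripper's body (76 mm by 85 mm) begins 54 mm behind the grasp point. The pads swing forward as they close: fully open they stand 13 mm farther back than shut.
Start: joints at [1.056, 0.326, -0.193, 1.052, 0, 1.437], TCP at [0.204, 0.511, 0.231] pointing down, gripper open.
Joint ranges: [-2.65, 2.65], [-0.97, 1.79], [-1.3, 1.35], [-1.93, 2.1], [-1.47, 1.37], [-3.14, 3.14]. Speed limits (rad/s): [2.57, 2.57, 3.14, 3.14, 3.14, 3.14].

### API

Orientations are given as a unit quaternion [w, x, y, z].
In Python, from station import * gives the robot as it stands.
- The arm moves only by the tool servo_tool, never from a script. Its argument "increments" is a list of rows, each an object of numbers: "tx", "ty", "tz": the shift along the tool's x, y, z in mm; "rx", "ry", "rz": the turn, a rotation vector about the tool's x, y, z in degrees. In form: [{"tx": .., "ty": .., "tz": .., "rx": .., "ry": .., "rz": ..}, ...]. A call has 1 to 10 rows; each row shifts and turns the commanded pose from where the row before left it, along the tool's axes as they then stand; what a row does not reach is not made up. A row lasts 1/8 s, in which the tool goes at most 62.5 mm and 10.7 degrees, less where a joint would pass 70% of its speed; a pose out of reach is approached as far as the arm can. A call with a gripper value outside its range is refused whole. "grip" is the opening, from -1 (shut) to 1 (fully open), set as the call begins (left out, the last holds). The fingers move at their own pace and stop on an object; the grip force is fixed at half the most. Time passes only in rows, so rows that do not move let the fingers close. It gives the time, the measured TCP pose, the force and the opening at its end, in the units of the state.
- sense(): the state, without advancing time (a new reading comes with each control period).
- camera(name): name is "scene" or "top" or "wrist"; returns the picture (384x512x3 uint8, red, green, blue); there is no depth.
- calibration(name): a dict with "mtx" (3x3 intrinsics, pixels), "view" (4x4, takes a point from world to camera coordinates); the wrist camera has in their place "tool_from_camera" (4x4, takes a point from camera to tool coordinates, whose origin is the TCP and whose axes are the flange's). Camera axes: x right, y down, z forward; pixel columns grow to the right and rows downward; lengths in m; the calibration is good to about 2 mm. A picture is of the moment at which its call begins: read the wrist's pose just before it. calibration takes no time and is no camera call.
- sign_off(): hands the job in, once; it reports no verdict.
The state is a dict: "time_s": time; "joints": joint angles; "qvel": joint speeds; "effort": joint torques, N m; "eef_pos": TCP position; "tool_rot": TCP orientation; "ft_force": force on the tool from outside, world axes, zero at the start; "wrist_torque": the same for the moment, N m; "gripper_width": finger opening in m.
Only numpy, scipy, OpenCV 4.12 (cv2) and the standard library are available. Lean on these libraries where they do the work, as an engineer would, in place of code of your own. Each camera call takes 0.05 s, during which the arm holds its last target. There are 200 camera calls.

## Working session

There is one attempt and no reset: what is moved stays moved. The work goes in short steps, Python scripts to look and compute and a tool call to move; the robot and the scene stay as the last step left them, time stands still between calls to the robot, and variables do not carry over. Pictures are saved under pics/ and viewed, about 8 in all and at most 12, crops included, and the job is handed in when it is done.

Besides the shell and the picture viewer there is one more tool, called as a command line: name --argument value ..., lists and objects as JSON in quotes. servo_tool: Moves the arm, as the interface text tells. Its arguments: {"type":"object","properties":{"increments":{"type":"array"},"grip":{"type":"number"}},"required":["increments"]}

```bash
ls; mkdir -p pics; python3 - <<'E'
from station import *
import cv2,numpy as np
s=sense();print(s)
a=camera("scene");b=camera("top")
for n in("scene","top","wrist"):print(n,calibration(n))
cv2.imwrite("pics/scene0.png",a[:,:,::-1]);cv2.imwrite("pics/top0.png",cv2.resize(b[:,:,::-1],(800,600),interpolation=cv2.INTER_CUBIC))
E
```

```text
pics
{'time_s': 0.0, 'joints': array([ 1.05579561e+00,  3.26949633e-01, -1.93556001e-01,  1.05198007e+00,
       -2.84230883e-05,  1.43657929e+00]), 'qvel': array([-0.00038163,  0.0007288 ,  0.00030816, -0.0013569 , -0.00093937,
        0.00134517]), 'effort': array([-5.70265559e-05, -4.43409276e+01,  2.62437755e+01,  1.56672893e-02,
       -1.36177741e-04, -4.59007808e-06]), 'eef_pos': array([0.2041346 , 0.5101118 , 0.23050927]), 'tool_rot': array([-2.55934377e-04,  1.89243593e-01,  9.81929809e-01, -8.05108801e-04]), 'ft_force': array([-0.55737176,  0.1967151 ,  0.11857497]), 'wrist_torque': array([-0.03973468,  0.06809029,  0.01589121]), 'gripper_width': 0.08545905151483084}
scene {'mtx': array([[359.78559018,   0.        , 260.34366485],
       [  0.        , 359.78559018, 189.29522864],
       [  0.        ,   0.        ,   1.        ]]), 'view': array([[ 0.50382958,  0.86379153, -0.00446554, -0.33662171],
       [ 0.64501417, -0.37965031, -0.66319104, -0.30385994],
       [-0.57455415,  0.33125493, -0.74843684,  1.24451169],
       [ 0.        ,  0.        ,  0.        ,  1.    
[... 260 characters left out ...]
6186, -0.00431394, -0.15270852,  0.60701635],
       [ 0.1526736 ,  0.00751415, -0.9882481 ,  1.3405992 ],
       [ 0.        ,  0.        ,  0.        ,  1.        ]])}
wrist {'mtx': array([[292.21632374,   0.        , 255.77049745],
       [  0.        , 292.21632374, 195.93321973],
       [  0.        ,   0.        ,   1.        ]]), 'tool_from_camera': array([[-6.91614807e-04, -9.61295054e-01, -2.75520129e-01,
         6.90698292e-02],
       [ 9.99999358e-01, -9.12220860e-04,  6.72542649e-04,
         2.83588884e-04],
       [-8.97847131e-04, -2.75519487e-01,  9.61295067e-01,
        -1.42008814e-01],
       [ 0.00000000e+00,  0.00000000e+00,  0.00000000e+00,
         1.00000000e+00]])}
```

View pics/top0.png

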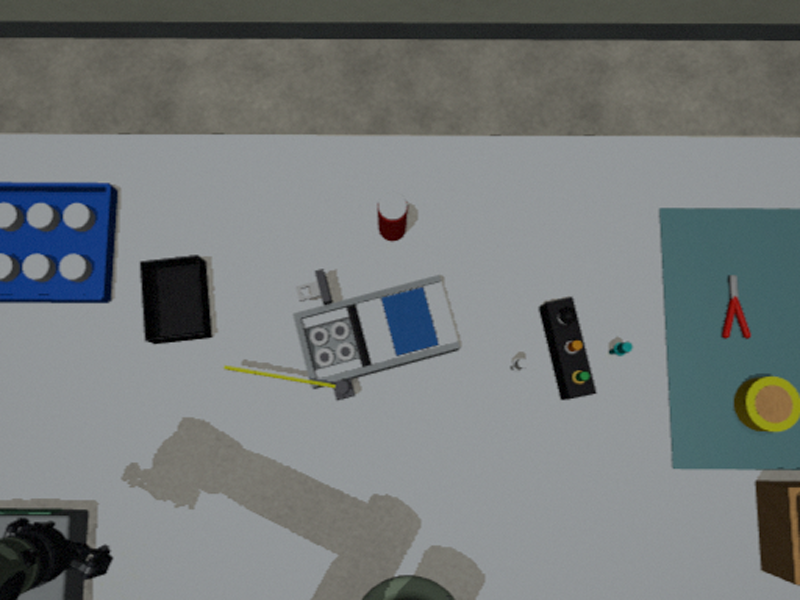

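View pics/scene0.png

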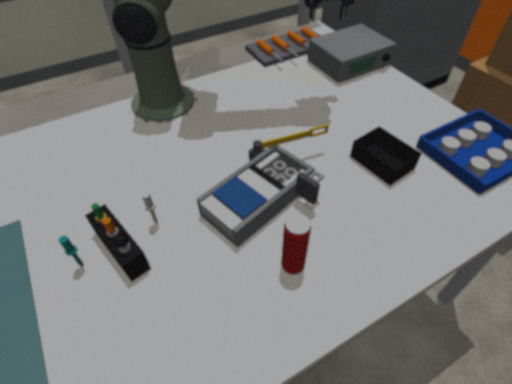

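The top view shows the box at about (375,330), lying along image-left, with the hasp wide open from (345,388) to (225,368). The orange pin is in the rack's middle hole at (572,346). The scene view agrees.

```bash
cat >h.py <<'E'
from station import *
import cv2,numpy as np
from scipy.spatial.transform import Rotation as R
from scipy.optimize import least_squares
def T_tool(s):
    q=s["tool_rot"];T=np.eye(4);T[:3,:3]=R.from_quat([q[1],q[2],q[3],q[0]]).as_matrix();T[:3,3]=s["eef_pos"];return T
def view(n,s=None):
    c=calibration(n)
    return c["mtx"],(c["view"] if n!="wrist" else np.linalg.inv(T_tool(s)@c["tool_from_camera"]))
def proj(P,K,V):
    p=(V[:3,:3]@np.atleast_2d(P).T+V[:3,3:]); u=K@p; return (u[:2]/u[2]).T
def back(uv,z,K,V):
    d=V[:3,:3].T@np.linalg.solve(K,[uv[0],uv[1],1]); o=-V[:3,:3].T@V[:3,3]
    return o+d*(z-o[2])/d[2]
def b2w(p,B): # B=x,y,yaw
    p=np.atleast_2d(p);c,s=np.cos(B[2]),np.sin(B[2])
    return np.c_[B[0]+c*p[:,0]-s*p[:,1],B[1]+s*p[:,0]+c*p[:,1],p[:,2]]
def fit(pts,uv,K,V,x0):
    r=least_squares(lambda B:(proj(b2w(pts,B),K,V)-uv).ravel(),x0);return r.x,r.fun
def snap(n,f,size=None,crop=None):
    s=sense();im=camera(n)[:,:,::-1]
    if crop:im=im[crop[1]:crop[3],crop[0]:crop[2]]
    if size:im=cv2.resize(im,size,interpolation=cv2.INTER_CUBIC)
    cv2.imwrite(f,im);return s
E
python3 - <<'E'
from h import *
k=1/1.5625
K,V=view("top")
pts=np.array([[70,150,66],[70,-130,66],[-70,-130,66],[-70,150,66]])/1e3
uv=np.array([[295,314],[443,277],[460,347],[313,384]])*k
B,f=fit(pts,uv,K,V,[.45,0,.2]);print("box",B,f)
a=back(np.array([411,321.5])*k,.07,K,V);print("cover",a)
Bi=lambda p:(np.array([[np.cos(B[2]),np.sin(B[2])],[-np.sin(B[2]),np.cos(B[2])]])@(p[:2]-B[:2]))
print("cover box",Bi(a))
for n,p,z in[("orange",(575,346),.116),("knob",(566,316),.111),("green",(583,377),.116),("hpiv",(344,385),.09),("htip",(225,368),.09),("can",(393,203),.16),("rackc",(567,349),.07)]:
    q=back(np.array(p)*k,z,K,V);print(n,q,Bi(q))
E
```

```text
box [0.54957456 0.04985379 0.25162222] [-0.21083203 -1.35725922 -0.46275099 -1.19626945  1.2228925   0.97076548
 -0.55762004  1.47706594]
cover [ 0.56271656 -0.00079147  0.07      ]
cover box [ 0.00011873 -0.05232247]
orange [ 0.51510475 -0.2866095   0.116     ] [-0.11715545 -0.31728586]
knob [ 0.56866266 -0.27372797  0.111     ] [-0.06207689 -0.31814457]
green [ 0.46112602 -0.29869991  0.116     ] [-0.17244459 -0.31555616]
hpiv [0.44615407 0.11860316 0.09      ] [-0.08304685  0.0923336 ]
htip [0.47519641 0.33129645 0.09      ] [-0.00196367  0.29109831]
can [0.75971588 0.03305541 0.16      ] [ 0.19934154 -0.06858942]
rackc [ 0.51383279 -0.28331892  0.07      ] [-0.11756808 -0.31378221]
```

servo_tool --increments '[{"tx": -48, "ty": -28.4}, {"tx": -48, "ty": -28.4}, {"tx": -48, "ty": -28.4}, {"tx": -48, "ty": -28.4}, {"tx": -48, "ty": -28.4}, {"tx": -48, "ty": -28.4}, {"tx": -48, "ty": -28.4}, {"tx": -48, "ty": -28.4}, {"tx": -48, "ty": -28.4}, {"tx": -48, "ty": -28.4}]' --grip 0.0

```text
validation failed for argument at $.in...
```

servo_tool --increments '[{"rz": 9}, {"rz": 9}, {"rz": 9}, {"rz": 9}, {"rz": 9}, {"rz": 9}, {}]'

```text
validation failed for argument at $.in...
```

```bash
python3 - <<'E'
from h import *
s=snap("wrist","pics/w1.png",(800,600))
np.save("w1.npy",T_tool(s));print(s["eef_pos"],s["joints"],s["gripper_width"],T_tool(s)[:3,:3].round(3))
E
```

```text
[0.2041353  0.51013423 0.23055787] [ 1.05580032e+00  3.26893455e-01 -1.93508590e-01  1.05200471e+00
 -2.47368388e-06  1.43657458e+00] 0.08500022518354522 [[-0.928  0.372 -0.001]
 [ 0.372  0.928 -0.001]
 [ 0.    -0.002 -1.   ]]
```

View pics/w1.png

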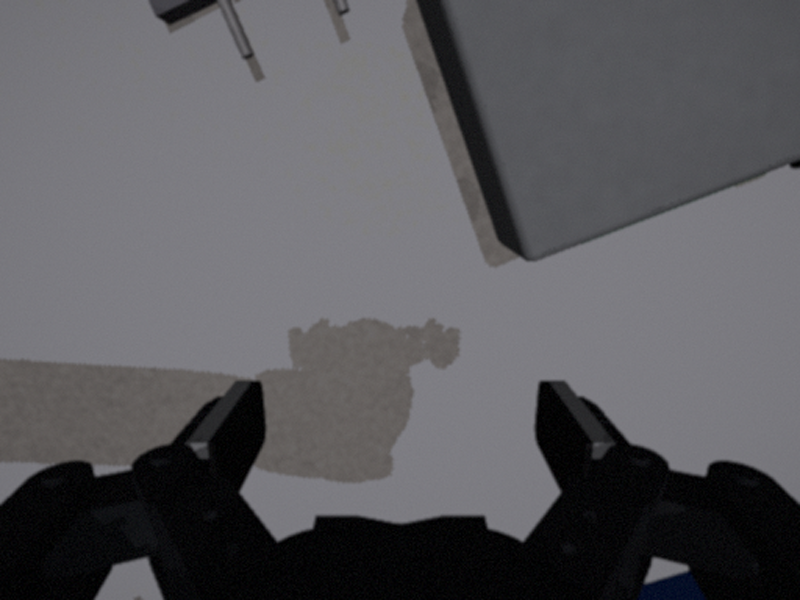

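The wrist view shows only the start pose, because the moves were refused. I think each row needs all six keys.

servo_tool --increments '[{"tx": -51.5, "ty": -33, "tz": 0, "rx": 0, "ry": 0, "rz": 0}, {"tx": -51.5, "ty": -33, "tz": 0, "rx": 0, "ry": 0, "rz": 0}, {"tx": -51.5, "ty": -33, "tz": 0, "rx": 0, "ry": 0, "rz": 0}, {"tx": -51.5, "ty": -33, "tz": 0, "rx": 0, "ry": 0, "rz": 0}, {"tx": -51.5, "ty": -33, "tz": 0, "rx": 0, "ry": 0, "rz": 0}, {"tx": -51.5, "ty": -33, "tz": 0, "rx": 0, "ry": 0, "rz": 0}, {"tx": -51.5, "ty": -33, "tz": 0, "rx": 0, "ry": 0, "rz": 0}, {"tx": -51.5, "ty": -33, "tz": 0, "rx": 0, "ry": 0, "rz": 0}, {"tx": -51.5, "ty": -33, "tz": 0, "rx": 0, "ry": 0, "rz": 0}, {"tx": -51.5, "ty": -33, "tz": 0, "rx": 0, "ry": 0, "rz": 0}]' --grip 0.0

```text
time_s: 1.4
eef_pos: [0.5607, 0.011, 0.2311]
tool_rot: [-0.0, 0.189, 0.982, 0.0]
ft_force: [1.0, 0.9, -0.1]
gripper_width: 0.0427
```

servo_tool --increments '[{"tx": 0, "ty": 0, "tz": 0, "rx": 0, "ry": 0, "rz": 9}, {"tx": 0, "ty": 0, "tz": 0, "rx": 0, "ry": 0, "rz": 9}, {"tx": 0, "ty": 0, "tz": 0, "rx": 0, "ry": 0, "rz": 9}, {"tx": 0, "ty": 0, "tz": 0, "rx": 0, "ry": 0, "rz": 9}, {"tx": 0, "ty": 0, "tz": 0, "rx": 0, "ry": 0, "rz": 9}, {"tx": 0, "ty": 0, "tz": 0, "rx": 0, "ry": 0, "rz": 9}, {"tx": 0, "ty": 0, "tz": 0, "rx": 0, "ry": 0, "rz": 0}, {"tx": 0, "ty": 0, "tz": 0, "rx": 0, "ry": 0, "rz": 0}]'

```text
time_s: 2.4
eef_pos: [0.5597, 0.0129, 0.2311]
tool_rot: [-0.0, 0.614, 0.79, -0.0]
ft_force: [1.1, 0.8, -0.4]
gripper_width: 0.0426
```

```bash
python3 - <<'E'
from h import *
s=snap("wrist","pics/w2.png",(800,600))
np.save("w1.npy",T_tool(s));print(s["eef_pos"],s["joints"],s["gripper_width"],T_tool(s)[:3,:3].round(3))
E
```

```text
[0.55974413 0.01289202 0.23111402] [-1.08810909e-01  3.44857949e-01 -1.66089905e-01  1.06021987e+00
  6.35063446e-06  1.21224314e+00] 0.042596969609528905 [[-0.247  0.969 -0.   ]
 [ 0.969  0.247  0.   ]
 [ 0.    -0.    -1.   ]]
```

View pics/w2.png

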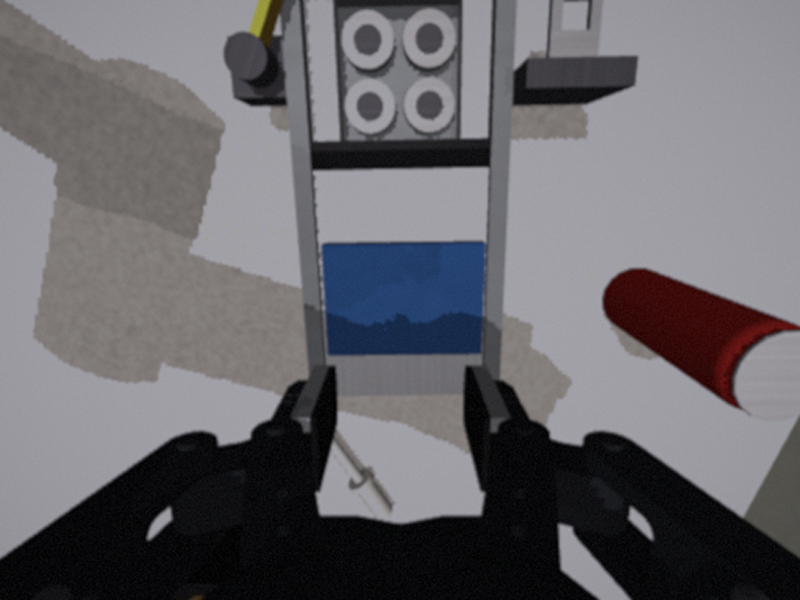

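The wrist view shows the cover from (322,243) to (481,354), the lip's inner edge along row 142 and the eye hole at about (575,14). The hasp pivot is at (247,57).

```bash
python3 - <<'E'
from h import *
k=1/1.5625
s=sense();K,V=view("wrist",s)
pts=np.array([[-58,52,63.5],[58,52,63.5],[-58,34,60],[58,34,60],[70,-130,66]])/1e3
uv=np.array([[313,144],[491,141],[313,168],[489,167],[500,393]])*k
B,f=fit(pts,uv,K,V,[.55,.05,.25]);print("box",B,f.round(1))
np.save("B.npy",B)
Bi=lambda p:(np.array([[np.cos(B[2]),np.sin(B[2])],[-np.sin(B[2]),np.cos(B[2])]])@(p[:2]-B[:2])).round(4)
for n,p,z in[("c1",(322,243),.07),("c2",(485,241),.07),("c3",(481,354),.07),("c4",(328,355),.07),("eye",(575,14),.083),("piv",(244,50),.09),("can",(770,372),.16)]:
    q=back(np.array(p)*k,z,K,V);print(n,q.round(4),Bi(q))
print("tcp",Bi(s["eef_pos"]), "jaw yaw", np.arctan2(*T_tool(s)[1::-1,1]))
E
```

```text
box [0.55282198 0.05224338 0.26875144] [-1.6 -1.6  0.6 -2.2  0.3  1.8  0.6  0.1  0.1  2.9]
c1 [0.5041 0.0262 0.07  ] [-0.0538 -0.0121]
c2 [0.6087 0.0541 0.07  ] [ 0.0544 -0.013 ]
c3 [ 0.6297 -0.0235  0.07  ] [ 0.054  -0.0934]
c4 [ 0.5243 -0.051   0.07  ] [-0.0549 -0.0919]
eye [0.6172 0.1889 0.083 ] [0.0983 0.1147]
piv [0.4432 0.1244 0.09  ] [-0.0866  0.0987]
can [0.7489 0.034  0.16  ] [ 0.1842 -0.0696]
tcp [-0.0037 -0.0398] jaw yaw 0.24925012918170392
```

servo_tool --increments '[{"tx": -36, "ty": 2, "tz": 0, "rx": 0, "ry": 0, "rz": -0.5}, {"tx": -36, "ty": 2, "tz": 0, "rx": 0, "ry": 0, "rz": 0}, {"tx": 0, "ty": 0, "tz": 45, "rx": 0, "ry": 0, "rz": 0}, {"tx": 0, "ty": 0, "tz": 50, "rx": 0, "ry": 0, "rz": 0}, {"tx": 0, "ty": 0, "tz": 40, "rx": 0, "ry": 0, "rz": 0}, {"tx": 0, "ty": 0, "tz": 15, "rx": 0, "ry": 0, "rz": 0}, {"tx": 0, "ty": 0, "tz": 8, "rx": 0, "ry": 0, "rz": 0}, {"tx": 0, "ty": 0, "tz": 5, "rx": 0, "ry": 0, "rz": 0}, {"tx": 0, "ty": 0, "tz": 4, "rx": 0, "ry": 0, "rz": 0}, {"tx": 0, "ty": 0, "tz": 0, "rx": 0, "ry": 0, "rz": 0}]'

```text
time_s: 3.7
eef_pos: [0.5821, -0.0559, 0.0648]
tool_rot: [0.0, 0.611, 0.792, 0.0]
ft_force: [-0.2, -0.0, 0.0]
gripper_width: 0.0425
```

servo_tool --increments '[{"tx": 10, "ty": 0, "tz": 0, "rx": 0, "ry": 0, "rz": 0}, {"tx": 10, "ty": 0, "tz": 0, "rx": 0, "ry": 0, "rz": 0}, {"tx": 10, "ty": 0, "tz": 0, "rx": 0, "ry": 0, "rz": 0}, {"tx": 10, "ty": 0, "tz": 0, "rx": 0, "ry": 0, "rz": 0}, {"tx": 10, "ty": 0, "tz": 0, "rx": 0, "ry": 0, "rz": 0}, {"tx": 10, "ty": 0, "tz": 0, "rx": 0, "ry": 0, "rz": 0}, {"tx": 10, "ty": 0, "tz": 0, "rx": 0, "ry": 0, "rz": 0}, {"tx": 10, "ty": 0, "tz": 0, "rx": 0, "ry": 0, "rz": 0}]'

```text
time_s: 4.7
eef_pos: [0.5612, 0.0222, 0.0643]
tool_rot: [-0.0, 0.611, 0.792, 0.0]
ft_force: [0.8, -2.8, 3.0]
gripper_width: 0.0426
```

servo_tool --increments '[{"tx": 10, "ty": 0, "tz": 0, "rx": 0, "ry": 0, "rz": 0}, {"tx": 10, "ty": 0, "tz": 0, "rx": 0, "ry": 0, "rz": 0}, {"tx": 10, "ty": 0, "tz": 0, "rx": 0, "ry": 0, "rz": 0}, {"tx": 10, "ty": 0, "tz": 0, "rx": 0, "ry": 0, "rz": 0}]'

```text
time_s: 5.2
eef_pos: [0.5511, 0.0607, 0.0643]
tool_rot: [0.0, 0.611, 0.792, -0.0]
ft_force: [1.3, -3.8, 2.3]
gripper_width: 0.0427
```

```bash
python3 - <<'E'
from h import *
s=snap("wrist","pics/w3.png")
B=np.load("B.npy");B[2]=.258;K,V=view("wrist",s);k=1
c,t=np.cos(B[2]),np.sin(B[2]);print(s["ft_force"],np.array([[c,t],[-t,c]])@(s["eef_pos"][:2]-B[:2]),s["eef_pos"][2])
E
```

```text
[ 1.26902585 -3.84580563  2.31018652] [0.00046075 0.0086479 ] 0.06425524018225501
```

View pics/w3.png

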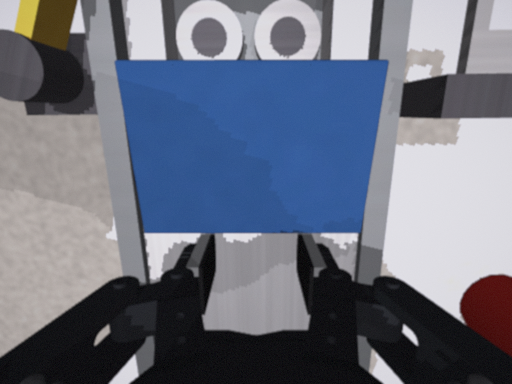

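The cover is square between the walls, crossing the lip at rows 60–232 with the fingers behind it. I'll keep pushing.

servo_tool --increments '[{"tx": 8, "ty": 0, "tz": 0, "rx": 0, "ry": 0, "rz": 0}, {"tx": 8, "ty": 0, "tz": 0, "rx": 0, "ry": 0, "rz": 0}, {"tx": 6, "ty": 0, "tz": 0, "rx": 0, "ry": 0, "rz": 0}, {"tx": 4, "ty": 0, "tz": 0, "rx": 0, "ry": 0, "rz": 0}, {"tx": 3, "ty": 0, "tz": 0, "rx": 0, "ry": 0, "rz": 0}, {"tx": 2, "ty": 0, "tz": 0, "rx": 0, "ry": 0, "rz": 0}, {"tx": 0, "ty": 0, "tz": 0, "rx": 0, "ry": 0, "rz": 0}]'

```text
time_s: 6.12
eef_pos: [0.5434, 0.0904, 0.0643]
tool_rot: [-0.0, 0.611, 0.792, 0.0]
ft_force: [-0.6, -0.3, -0.3]
gripper_width: 0.0427
```

```bash
python3 - <<'E'
from h import *
s=snap("wrist","pics/w4.png")
B=np.load("B.npy");B[2]=.258
c,t=np.cos(B[2]),np.sin(B[2]);print(s["ft_force"],np.array([[c,t],[-t,c]])@(s["eef_pos"][:2]-B[:2]),s["eef_pos"][2])
E
```

```text
[-0.61684623 -0.26921525 -0.31932323] [0.00064485 0.03931868] 0.06432299709053417
```

View pics/w4.png

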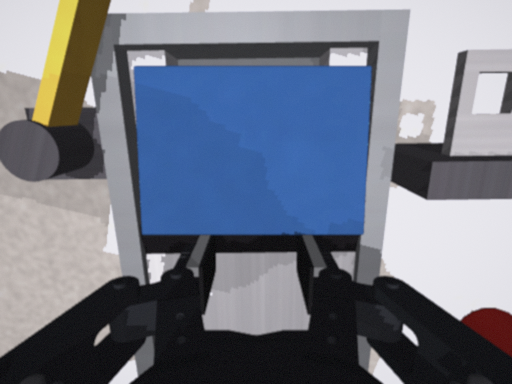

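The cover (135..370, 66..235) may already be down, since the force is zero. I'll check its size at the seated height.

```bash
python3 - <<'E'
from h import *
s=sense();K,V=view("wrist",s);B=np.load("B.npy");B[2]=.258
c,t=np.cos(B[2]),np.sin(B[2]);M=np.array([[c,t],[-t,c]])
for z in(.062,.0735):
  for p in((135,66),(371,67),(364,235),(141,235)):print(z,p,(M@(back(p,z,K,V)[:2]-B[:2])).round(4))
for p in((115,44),(378,42)):print("wall",(M@(back(p,.066,K,V)[:2]-B[:2])).round(4))
print("lip",(M@(back((250,252),.0635,K,V)[:2]-B[:2])).round(4),"eyehole near (500,92)",(M@(back((497,94),.083,K,V)[:2]-B[:2])).round(4))
E
```

```text
0.062 (135, 66) [-0.0534  0.1294]
0.062 (371, 67) [0.0543 0.1287]
0.062 (364, 235) [0.0593 0.0458]
0.062 (141, 235) [-0.0598  0.0461]
0.0735 (135, 66) [-0.049   0.1277]
0.0735 (371, 67) [0.0501 0.1271]
0.0735 (364, 235) [0.0547 0.0508]
0.0735 (141, 235) [-0.0549  0.0511]
wall [-0.0595  0.1376]
wall [0.0548 0.1382]
lip [-0.0016  0.0367] eyehole near (500,92) [0.098  0.1157]
```

The cover is still tilted: its front is down, and its rear edge is on the lip at y≈51 mm. I'll push a few millimetres more.

servo_tool --increments '[{"tx": 2, "ty": 0, "tz": 0, "rx": 0, "ry": 0, "rz": 0}, {"tx": 1, "ty": 0, "tz": 0, "rx": 0, "ry": 0, "rz": 0}, {"tx": 1, "ty": 0, "tz": 0, "rx": 0, "ry": 0, "rz": 0}, {"tx": 1, "ty": 0, "tz": 0, "rx": 0, "ry": 0, "rz": 0}, {"tx": 0, "ty": 0, "tz": 0, "rx": 0, "ry": 0, "rz": 0}]'

```text
time_s: 6.8
eef_pos: [0.5421, 0.0953, 0.0643]
tool_rot: [-0.0, 0.611, 0.792, 0.0]
ft_force: [0.2, 0.2, 0.2]
gripper_width: 0.0429
```

```bash
cat > cov.py <<'E'
from h import *
s=sense();im=camera("wrist");K,V=view("wrist",s);B=np.load("B.npy");B[2]=.258
c,t=np.cos(B[2]),np.sin(B[2]);M=np.array([[c,t],[-t,c]])
i=im.astype(int);m=((i[:,:,2]>i[:,:,0]*1.8)&(i[:,:,2]>60)).astype(np.uint8)
n,l,st,_=cv2.connectedComponentsWithStats(m);j=1+st[1:,4].argmax();ct,_=cv2.findContours((l==j).astype(np.uint8),0,2)
a=cv2.approxPolyDP(cv2.convexHull(max(ct,key=len)),6,True)[:,0];print(a.tolist(),s["ft_force"].round(1))
for z in(.062,.0735):print(z,[(M@(back(p,z,K,V)[:2]-B[:2])).round(4).tolist() for p in a])
print("tcp",M@(s["eef_pos"][:2]-B[:2]),s["eef_pos"])
E
python3 cov.py
```

```text
[[370, 69], [354, 230], [151, 228], [135, 70]] [0.2 0.2 0.2]
0.062 [[0.0539, 0.1329], [0.0537, 0.0538], [-0.0541, 0.0552], [-0.0536, 0.1327]]
0.0735 [[0.0497, 0.1314], [0.0495, 0.0586], [-0.0497, 0.0599], [-0.0492, 0.1312]]
tcp [0.00061084 0.04435944] [0.54209442 0.09529047 0.06431635]
```

The cover is seated flat: its width is the same at both ends and it spans y 54.5–133. Next is the hasp: lift, close the fingers and go to the outer side of the strap.

servo_tool --increments '[{"tx": -2, "ty": 0, "tz": -10, "rx": 0, "ry": 0, "rz": 0}, {"tx": 0, "ty": 0, "tz": -40, "rx": 0, "ry": 0, "rz": 0}, {"tx": 0, "ty": 0, "tz": -40, "rx": 0, "ry": 0, "rz": 0}, {"tx": 47, "ty": -17, "tz": 0, "rx": 0, "ry": 0, "rz": 0}, {"tx": 47, "ty": -17, "tz": 0, "rx": 0, "ry": 0, "rz": 0}, {"tx": 47, "ty": -17, "tz": 0, "rx": 0, "ry": 0, "rz": 0}, {"tx": 47, "ty": -17, "tz": 0, "rx": 0, "ry": 0, "rz": 0}, {"tx": 0, "ty": 0, "tz": 0, "rx": 0, "ry": 0, "rz": 0}, {"tx": 0, "ty": 0, "tz": 0, "rx": 0, "ry": 0, "rz": 0}]' --grip -1

```text
time_s: 7.98
eef_pos: [0.4298, 0.2576, 0.1549]
tool_rot: [0.0, 0.611, 0.792, 0.0]
ft_force: [0.4, -0.1, 0.1]
gripper_width: 0.0002
```

```bash
python3 - <<'E'
from h import *
s=snap("wrist","pics/w5.png");t=camera("top")[150:280,120:320,::-1]
w=cv2.imread("pics/w5.png");cv2.imwrite("pics/w5.png",np.hstack([w,cv2.copyMakeBorder(cv2.resize(t,(280,182),interpolation=cv2.INTER_CUBIC),0,202,0,0,0)]))
np.save("w5.npy",T_tool(s))
E
python3 cov.py|tail -1
```

```text
tcp [-0.06638488  0.22923717] [0.43014506 0.25695539 0.15457268]
```

View pics/w5.png

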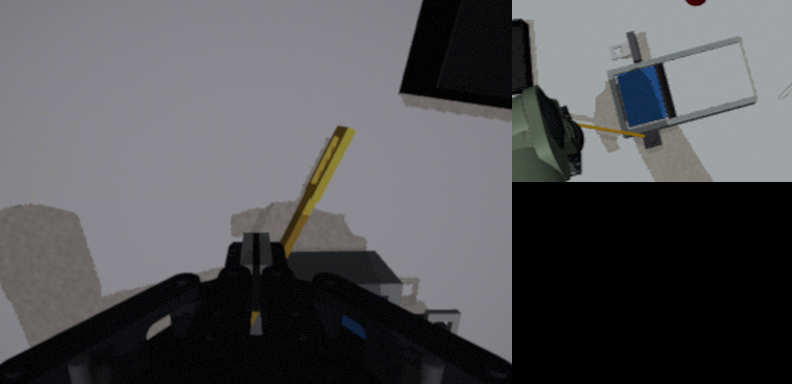

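The strap runs from (285,250) to its tip at (347,130), on the right of the fingers at (256,240). The top inset shows the cover still seated.

```bash
python3 - <<'E'
from h import *
s=sense();K,V=view("wrist",s);B=np.load("B.npy");B[2]=.258
c,t=np.cos(B[2]),np.sin(B[2]);M=np.array([[c,t],[-t,c]])
P=[]
for p,z in(((347,128),.094),((307,213),.094),((287,250),.09),((283,248),.09)):
  q=M@(back(p,z,K,V)[:2]-B[:2]);d=q-[-.086,.0965];print(p,q.round(4),np.hypot(*d).round(4),np.arctan2(d[1],d[0]).round(3))
E
```

```text
(347, 128) [-0.0036  0.2883] 0.2088 1.165
(307, 213) [-0.028   0.2277] 0.1434 1.154
(287, 250) [-0.0414  0.196 ] 0.109 1.149
(283, 248) [-0.0446  0.1977] 0.1093 1.182
```

servo_tool --increments '[{"tx": 0, "ty": 0, "tz": 40, "rx": 0, "ry": 0, "rz": 0}, {"tx": 0, "ty": 0, "tz": 41, "rx": 0, "ry": 0, "rz": 0}, {"tx": -3.6, "ty": 10.4, "tz": 0, "rx": 0, "ry": 0, "rz": 0}, {"tx": -3.6, "ty": 10.4, "tz": 0, "rx": 0, "ry": 0, "rz": 0}, {"tx": -5.2, "ty": 11.9, "tz": 0, "rx": 0, "ry": 0, "rz": 0}, {"tx": -5.2, "ty": 11.9, "tz": 0, "rx": 0, "ry": 0, "rz": 0}, {"tx": -7.8, "ty": 11, "tz": 0, "rx": 0, "ry": 0, "rz": 0}, {"tx": -7.8, "ty": 11, "tz": 0, "rx": 0, "ry": 0, "rz": 0}, {"tx": -10, "ty": 9.3, "tz": 0, "rx": 0, "ry": 0, "rz": 0}, {"tx": -10, "ty": 9.3, "tz": 0, "rx": 0, "ry": 0, "rz": 0}]'

```text
time_s: 9.38
eef_pos: [0.5257, 0.2273, 0.0732]
tool_rot: [-0.0, 0.611, 0.792, -0.0]
ft_force: [-1.3, 0.5, -0.4]
gripper_width: 0.0004
```

servo_tool --increments '[{"tx": -12.1, "ty": 7.1, "tz": 0, "rx": 0, "ry": 0, "rz": 0}, {"tx": -12.1, "ty": 7.1, "tz": 0, "rx": 0, "ry": 0, "rz": 0}, {"tx": -9, "ty": 3, "tz": 0, "rx": 0, "ry": 0, "rz": 0}, {"tx": -9, "ty": 3, "tz": 0, "rx": 0, "ry": 0, "rz": 0}, {"tx": -9, "ty": 3, "tz": 0, "rx": 0, "ry": 0, "rz": 0}, {"tx": -6, "ty": 2, "tz": 0, "rx": 0, "ry": 0, "rz": 0}, {"tx": -4, "ty": 0, "tz": 0, "rx": 0, "ry": 0, "rz": 0}, {"tx": -3, "ty": 0, "tz": 0, "rx": 0, "ry": 0, "rz": 0}]'

```text
time_s: 10.38
eef_pos: [0.5663, 0.1722, 0.0735]
tool_rot: [0.0, 0.611, 0.792, 0.0]
ft_force: [1.1, 1.2, -0.6]
gripper_width: -0.0004
```

```bash
python3 cov.py|tail -1;python3 - <<'E'
from h import *
print(sense()["ft_force"])
snap("wrist","pics/w6.png")
E
```

```text
tcp [0.04358062 0.11251383] [0.56625259 0.17215272 0.07348266]
[0.12346052 0.22904746 0.4233496 ]
```

View pics/w6.png

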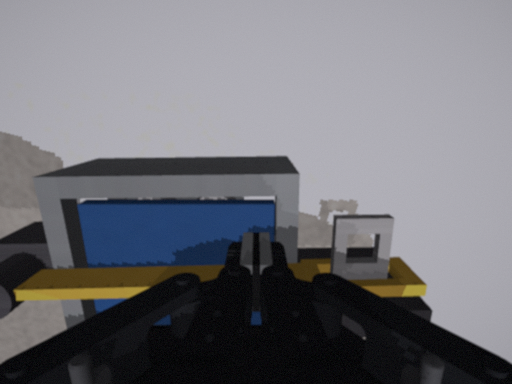

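The hasp is almost shut with the eye through its slot, and there is no stop force yet. I'll press on until the stop.

servo_tool --increments '[{"tx": -2, "ty": 0, "tz": 0, "rx": 0, "ry": 0, "rz": 0}, {"tx": -1.5, "ty": 0, "tz": 0, "rx": 0, "ry": 0, "rz": 0}, {"tx": 0, "ty": 0, "tz": 0, "rx": 0, "ry": 0, "rz": 0}]'

```text
time_s: 10.85
eef_pos: [0.5666, 0.1696, 0.0734]
tool_rot: [-0.001, 0.611, 0.792, 0.001]
ft_force: [-0.3, 4.6, 1.5]
gripper_width: 0.0003
```

servo_tool --increments '[{"tx": -1, "ty": 0, "tz": 0, "rx": 0, "ry": 0, "rz": 0}, {"tx": -1, "ty": 0, "tz": 0, "rx": 0, "ry": 0, "rz": 0}, {"tx": 0, "ty": 0, "tz": 0, "rx": 0, "ry": 0, "rz": 0}]'

```text
time_s: 11.22
eef_pos: [0.5666, 0.1696, 0.0735]
tool_rot: [-0.002, 0.61, 0.792, 0.002]
ft_force: [-1.9, 10.0, 2.4]
gripper_width: 0.0003
```

Hard stop confirmed: 10 N with no motion. Next I'll retreat, rise and look down at the eye.

servo_tool --increments '[{"tx": 8, "ty": 0, "tz": 0, "rx": 0, "ry": 0, "rz": 0}, {"tx": 6, "ty": 0, "tz": -20, "rx": 0, "ry": 0, "rz": 0}, {"tx": 0, "ty": 0, "tz": -50, "rx": 0, "ry": 0, "rz": 0}, {"tx": 0, "ty": 0, "tz": -50, "rx": 0, "ry": 0, "rz": 0}, {"tx": -20, "ty": 28, "tz": -36, "rx": 0, "ry": 0, "rz": 0}, {"tx": -20, "ty": 28, "tz": 0, "rx": 0, "ry": 0, "rz": 0}, {"tx": 0, "ty": 0, "tz": 0, "rx": 0, "ry": 0, "rz": 0}, {"tx": 0, "ty": 0, "tz": 0, "rx": 0, "ry": 0, "rz": 0}]'

```text
time_s: 12.22
eef_pos: [0.6269, 0.1555, 0.2284]
tool_rot: [-0.001, 0.611, 0.792, -0.001]
ft_force: [-0.4, -0.5, 0.0]
gripper_width: 0.0003
```

```bash
python3 cov.py;python3 - <<'E'
from h import *
s=snap("wrist","pics/w7.png",(800,600));np.save("w7.npy",T_tool(s))
E
```

```text
[[213, 134], [214, 163], [113, 164], [109, 131]] [-0.4 -0.5  0. ]
0.062 [[0.0544, 0.1292], [0.0542, 0.0989], [-0.0534, 0.0981], [-0.0529, 0.1325]]
0.0735 [[0.0561, 0.13], [0.0559, 0.1008], [-0.0477, 0.1001], [-0.0472, 0.1332]]
tcp [0.098003 0.080956] [0.62692559 0.15552512 0.22836449]
```

View pics/w7.png

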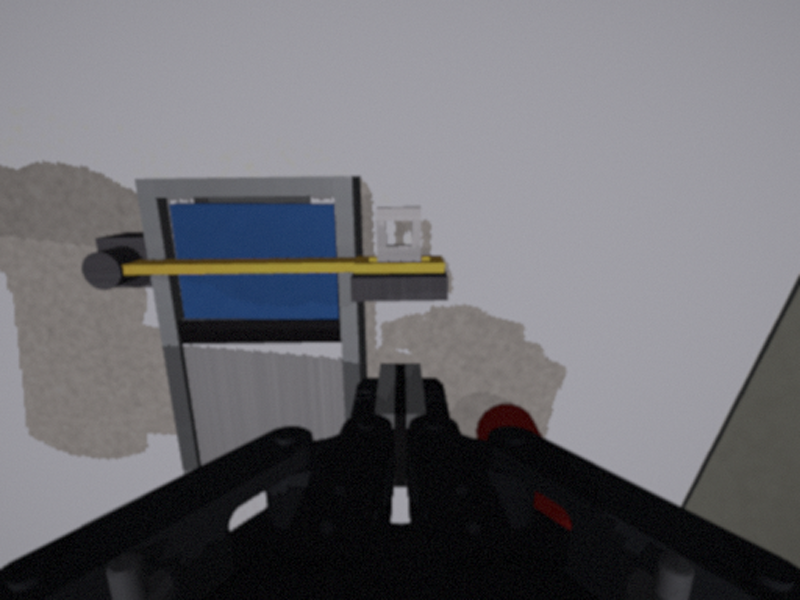

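The hasp is shut (row 267) with the eye tongue through it, hole at about (399,234). The cover is seated and the canister is still standing. I'll refine the hole position numerically.

```bash
python3 - <<'E'
from h import *
g=cv2.cvtColor(cv2.imread("pics/w7.png"),6)
print(g[200:262:2,376:426:2])
s=sense();K,V=view("wrist",s);B=np.load("B.npy");B[2]=.258
c,t=np.cos(B[2]),np.sin(B[2]);M=np.array([[c,t],[-t,c]])
q=back(np.array([399,234.5])/1.5625,.083,K,V);print(q,M@(q[:2]-B[:2]))
print("tip proj",proj(s["eef_pos"],K,V)*1.5625)
E
```

```text
[[162 162 160 160 159 160 161 161 160 161 161 159 160 161 160 161 161 161
  161 161 159 160 160 161 162]
 [162 161 161 161 160 160 159 160 161 158 161 161 161 160 161 161 160 162
  159 161 162 161 160 160 160]
 [160 160 160 160 161 161 161 161 161 161 161 159 161 159 156 154 154 155
  156 155 153 154 157 162 161]
 [155 144 143 142 143 141 144 146 147 150 149 150 150 146 139 136 136 136
  136 136 135 136 146 160 161]
 [150 137 135 135 135 137 134 134 141 142 142 141 143 143 139 138 138 137
  138 137 136 136 146 157 161]
 [155 150 149 149 150 151 150 150 150 150 150 149 150 149 150 150 150 151
  149 149 150 149 153 160 161]
 [155 152 150 151 150 153 151 152 152 152 151 152 152 151 150 151 151 151
  152 151 150 151 154 160 160]
 [154 151 149 150 150 149 152 151 151 151 149 152 150 151 150 151 150 152
  150 151 149 151 154 159 161]
 [156 153 153 152 152 153 152 151 154 153 152 154 155 152 153 153 153 151
  152 151 153 153 155 161 161]
 [155 152 151 153 152 153 153 154 154 152 153 155 154 154 152 151 153 155
  153 151 153 153 156 158 156]
 [150 147 149 149 146 151 155 155 157 145 139 140 
[... 1553 characters left out ...]
5 136 136 133 135 133 133 136 136 134 134 132
  133 133 134 132 125 117 112]
 [149 138 132 134 134 133 131 131 133 132 133 131 132 130 130 132 132 131
  130 131 130 130 125 113 110]
 [140 136 132 133 132 132 132 131 131 130 129 129 131 130 130 131 127 130
  129 130 129 129 119 105 101]
 [122 129 132 131 133 133 132 133 132 132 132 131 132 131 132 132 131 131
  131 129 130 132 117 101 105]
 [124 130 132 132 132 132 131 132 133 132 133 134 131 132 132 132 134 132
  131 132 133 132 119 121 130]
 [126 124 121 124 124 121 110 118 121 122 122 122 111 118 120 123 123 123
  114 113 121 123 112 109 112]]
[0.61833412 0.18911616 0.083     ] [0.09826654 0.11562735]
tip proj [[397.21262046 388.01249326]]
```

servo_tool --increments '[{"tx": -50, "ty": -21.4, "tz": 0, "rx": 0, "ry": 0, "rz": 0}, {"tx": -50, "ty": -21.4, "tz": 0, "rx": 0, "ry": 0, "rz": 0}, {"tx": -50, "ty": -21.4, "tz": 0, "rx": 0, "ry": 0, "rz": 0}, {"tx": -50, "ty": -21.4, "tz": 0, "rx": 0, "ry": 0, "rz": 0}, {"tx": -50, "ty": -21.4, "tz": 0, "rx": 0, "ry": 0, "rz": 0}, {"tx": -50, "ty": -21.4, "tz": 0, "rx": 0, "ry": 0, "rz": 0}, {"tx": -50, "ty": -21.4, "tz": 0, "rx": 0, "ry": 0, "rz": 0}, {"tx": -50, "ty": -21.4, "tz": 0, "rx": 0, "ry": 0, "rz": 0}]' --grip 0

```text
time_s: 13.32
eef_pos: [0.5628, -0.2753, 0.2293]
tool_rot: [-0.0, 0.611, 0.792, -0.0]
ft_force: [1.5, 0.1, -0.2]
gripper_width: 0.0426
```

servo_tool --increments '[{"tx": 0, "ty": 0, "tz": 0, "rx": 0, "ry": 0, "rz": -9.8}, {"tx": 0, "ty": 0, "tz": 0, "rx": 0, "ry": 0, "rz": -9.8}, {"tx": 0, "ty": 0, "tz": 0, "rx": 0, "ry": 0, "rz": -9.8}, {"tx": 0, "ty": 0, "tz": 0, "rx": 0, "ry": 0, "rz": -9.8}, {"tx": 0, "ty": 0, "tz": 0, "rx": 0, "ry": 0, "rz": -9.8}, {"tx": 0, "ty": 0, "tz": 0, "rx": 0, "ry": 0, "rz": -9.8}, {"tx": 0, "ty": 0, "tz": 0, "rx": 0, "ry": 0, "rz": -9.8}, {"tx": 0, "ty": 0, "tz": 0, "rx": 0, "ry": 0, "rz": -9.8}, {"tx": 0, "ty": 0, "tz": 0, "rx": 0, "ry": 0, "rz": -9.8}, {"tx": 0, "ty": 0, "tz": 0, "rx": 0, "ry": 0, "rz": 0}]'

```text
time_s: 14.58
eef_pos: [0.5633, -0.2737, 0.2292]
tool_rot: [-0.0, -0.112, 0.994, 0.0]
ft_force: [-0.5, 0.1, -0.3]
gripper_width: 0.0423
```

```bash
python3 - <<'E'
from h import *
s=snap("wrist","pics/w8.png",(800,600));T=T_tool(s);np.save("w8.npy",T)
K,V=view("wrist",s);print(s["eef_pos"],s["joints"].round(2),T[:3,:2].round(3))
im=cv2.imread("pics/w8.png");h=cv2.cvtColor(im,cv2.COLOR_BGR2HSV)
for n,lo,hi in(("orange",8,22),("green",45,80)):
  m=cv2.inRange(h,(lo,120,60),(hi,255,255));N,l,st,ce=cv2.connectedComponentsWithStats(m)
  for j in range(1,N):
    if st[j,4]>80:print(n,st[j],ce[j].round(1))
E
```

```text
[ 0.56330453 -0.27368512  0.22921717] [-0.57  0.47  0.02  1.12 -0.   -0.79] [[-0.975 -0.222]
 [-0.222  0.975]
 [ 0.001  0.   ]]
orange [368 115  41  27 413] [387.1 131.3]
orange [370 200  32  35 869] [385.9 217.6]
green [372  95  28  33 717] [386.  111.2]
```

View pics/w8.png

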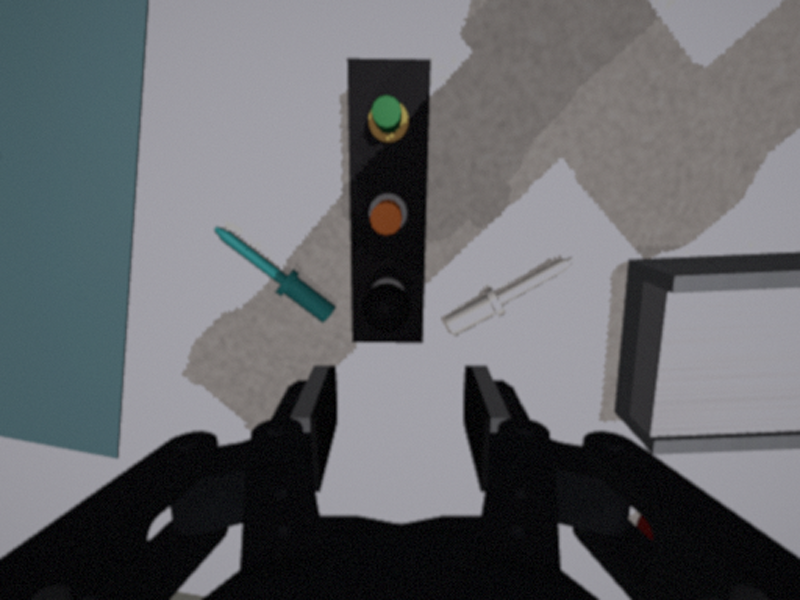

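The orange handle top is at (386,218), clear between the green pin above and the black knob below. The jaws are at right angles to the row.

```bash
python3 - <<'E'
from h import *
s=sense();K,V=view("wrist",s);T=T_tool(s)
q=back(np.array([386,218])/1.5625,.116,K,V);print(q,(T[:3,:3].T@(q-T[:3,3])*1e3).round(1),proj(T[:3,3],K,V)*1.5625)
E
```

```text
[ 0.51981301 -0.29138905  0.116     ] [ 46.3  -7.6 113.2] [[400.09779643 385.90356187]]
```

servo_tool --increments '[{"tx": 46, "ty": -7.6, "tz": 0, "rx": 0, "ry": 0, "rz": 0}, {"tx": 0, "ty": 0, "tz": 50, "rx": 0, "ry": 0, "rz": 0}, {"tx": 0, "ty": 0, "tz": 42, "rx": 0, "ry": 0, "rz": 0}, {"tx": 0, "ty": 0, "tz": 0, "rx": 0, "ry": 0, "rz": 0}, {"tx": 0, "ty": 0, "tz": 0, "rx": 0, "ry": 0, "rz": 0}]'

```text
time_s: 15.25
eef_pos: [0.5213, -0.2925, 0.1388]
tool_rot: [0.001, -0.112, 0.994, -0.001]
ft_force: [0.2, -0.0, 0.7]
gripper_width: 0.0427
```

```bash
cat >or.py <<'E'
from h import *
s=snap("wrist","pics/w9.png",(800,600));T=T_tool(s);K,V=view("wrist",s);print(s["eef_pos"],s["gripper_width"],s["ft_force"])
im=cv2.imread("pics/w9.png");h=cv2.cvtColor(im,cv2.COLOR_BGR2HSV)
m=cv2.inRange(h,(5,110,50),(22,255,255));N,l,st,ce=cv2.connectedComponentsWithStats(m)
for j in range(1,N):
  if st[j,4]>200:
    print(st[j],ce[j].round(1));q=back(ce[j]/1.5625,.116,K,V);print(q,(T[:3,:3].T@(q-T[:3,3])*1e3).round(1))
E
python3 or.py
```

```text
[ 0.52132576 -0.29245879  0.13876322] 0.04272715782446907 [ 0.22903878 -0.01306404  0.72401584]
[377 177  56  50 916] [403.3 193.7]
[ 0.4599086  -0.30528942  0.116     ] [62.8  1.2 22.7]
[ 380  308   47   71 2578] [402.7 344.5]
[ 0.51489657 -0.2928741   0.116     ] [ 6.4  1.1 22.8]
```

```bash
python3 - <<'E'
from h import *
s=sense();K,V=view("wrist",s);T=T_tool(s)
for r in(354,358):
  q=back(np.array([403,r])/1.5625,.116,K,V);print(q,(T[:3,:3].T@(q-T[:3,3])*1e3).round(1))
E
```

```text
[ 0.51943649 -0.29225439  0.116     ] [ 2.2  1.2 23.3]
[ 0.52106644 -0.29188018  0.116     ] [ 0.6  1.2 23.3]
```

servo_tool --increments '[{"tx": 1.5, "ty": 1, "tz": 15, "rx": 0, "ry": 0, "rz": 0}, {"tx": 0, "ty": 0, "tz": 20, "rx": 0, "ry": 0, "rz": 0}, {"tx": 0, "ty": 0, "tz": 15, "rx": 0, "ry": 0, "rz": 0}, {"tx": 0, "ty": 0, "tz": 8, "rx": 0, "ry": 0, "rz": 0}, {"tx": 0, "ty": 0, "tz": 0, "rx": 0, "ry": 0, "rz": 0}]'

```text
time_s: 15.92
eef_pos: [0.5186, -0.2913, 0.0787]
tool_rot: [-0.0, -0.112, 0.994, 0.0]
ft_force: [0.2, 0.7, -0.8]
gripper_width: 0.0426
```

servo_tool --increments '[{"tx": 0, "ty": 0, "tz": 0, "rx": 0, "ry": 0, "rz": 0}, {"tx": 0, "ty": 0, "tz": 0, "rx": 0, "ry": 0, "rz": 0}, {"tx": 0, "ty": 0, "tz": 0, "rx": 0, "ry": 0, "rz": 0}, {"tx": 0, "ty": 0, "tz": 0, "rx": 0, "ry": 0, "rz": 0}, {"tx": 0, "ty": 0, "tz": 0, "rx": 0, "ry": 0, "rz": 0}]' --grip -1

```text
time_s: 16.55
eef_pos: [0.5194, -0.2919, 0.0801]
tool_rot: [0.001, -0.112, 0.994, -0.001]
ft_force: [0.0, 0.3, 5.2]
gripper_width: 0.0168
```

servo_tool --increments '[{"tx": 0, "ty": 0, "tz": -20, "rx": 0, "ry": 0, "rz": 0}, {"tx": 0, "ty": 0, "tz": -40, "rx": 0, "ry": 0, "rz": 0}, {"tx": 0, "ty": 0, "tz": -40, "rx": 0, "ry": 0, "rz": 0}, {"tx": 0, "ty": 0, "tz": -35, "rx": 0, "ry": 0, "rz": 0}, {"tx": 0, "ty": 0, "tz": 0, "rx": 0, "ry": 0, "rz": 0}]'

```text
time_s: 17.18
eef_pos: [0.5202, -0.2925, 0.217]
tool_rot: [0.002, -0.112, 0.994, -0.002]
ft_force: [-0.8, -0.6, -1.2]
gripper_width: 0.0167
```

servo_tool --increments '[{"tx": -20.3, "ty": 44.7, "tz": 0, "rx": 0, "ry": 0, "rz": 0}, {"tx": -20.3, "ty": 44.7, "tz": 0, "rx": 0, "ry": 0, "rz": 0}, {"tx": -20.3, "ty": 44.7, "tz": 0, "rx": 0, "ry": 0, "rz": 0}, {"tx": -20.3, "ty": 44.7, "tz": 0, "rx": 0, "ry": 0, "rz": 0}, {"tx": -20.3, "ty": 44.7, "tz": 0, "rx": 0, "ry": 0, "rz": 0}, {"tx": -20.3, "ty": 44.7, "tz": 0, "rx": 0, "ry": 0, "rz": 0}, {"tx": -20.3, "ty": 44.7, "tz": 0, "rx": 0, "ry": 0, "rz": 0}, {"tx": -20.3, "ty": 44.7, "tz": 0, "rx": 0, "ry": 0, "rz": 0}, {"tx": -20.3, "ty": 44.7, "tz": 0, "rx": 0, "ry": 0, "rz": 0}, {"tx": -20.3, "ty": 44.7, "tz": 0, "rx": 0, "ry": 0, "rz": 0}]'

```text
time_s: 18.42
eef_pos: [0.6163, 0.1909, 0.2122]
tool_rot: [-0.001, -0.112, 0.994, -0.0]
ft_force: [0.4, -0.1, -1.9]
gripper_width: 0.0166
```

servo_tool --increments '[{"tx": 0, "ty": 0, "tz": 0, "rx": 0, "ry": 0, "rz": 9.8}, {"tx": 0, "ty": 0, "tz": 0, "rx": 0, "ry": 0, "rz": 9.8}, {"tx": 0, "ty": 0, "tz": 0, "rx": 0, "ry": 0, "rz": 9.8}, {"tx": 0, "ty": 0, "tz": 0, "rx": 0, "ry": 0, "rz": 9.8}, {"tx": 0, "ty": 0, "tz": 0, "rx": 0, "ry": 0, "rz": 9.8}, {"tx": 0, "ty": 0, "tz": 0, "rx": 0, "ry": 0, "rz": 9.8}, {"tx": 0, "ty": 0, "tz": 0, "rx": 0, "ry": 0, "rz": 9.8}, {"tx": 0, "ty": 0, "tz": 0, "rx": 0, "ry": 0, "rz": 9.8}, {"tx": 0, "ty": 0, "tz": 0, "rx": 0, "ry": 0, "rz": 9.8}, {"tx": 0, "ty": 0, "tz": 0, "rx": 0, "ry": 0, "rz": 0}]'

```text
time_s: 19.68
eef_pos: [0.6162, 0.1893, 0.2124]
tool_rot: [-0.001, 0.61, 0.792, -0.001]
ft_force: [-0.7, -0.3, -2.0]
gripper_width: 0.0166
```

```bash
python3 - <<'E'
from h import *
s=snap("wrist","pics/wa.png");w=cv2.imread("pics/wa.png");np.save("wa.npy",T_tool(s))
K,V=view("wrist",s);T=T_tool(s);print(s["eef_pos"],s["gripper_width"],s["ft_force"],np.arctan2(T[1,1],T[0,1]))
foot=(T@[0,0,.075,1])[:3];print("foot",foot,proj(foot,K,V),"eye",proj([.6183,.1891,.083],K,V))
u,v=proj([.6183,.1891,.083],K,V)[0].astype(int)
y0=max(0,v-90);c=w[y0:y0+180,u-100:u+100];print("crop0",u-100,y0)
cv2.imwrite("pics/wac.png",cv2.resize(c,None,fx=3,fy=3,interpolation=cv2.INTER_CUBIC))
E
```

```text
[0.61618634 0.18930325 0.21240156] 0.016558517812979734 [-0.71777334 -0.31787708 -1.96241309] 0.25818206813102007
foot [0.61596905 0.18925864 0.13740189] [[254.62480865 205.30867605]] eye [[257.26573099 188.73302473]]
crop0 157 98
```

View pics/wac.png

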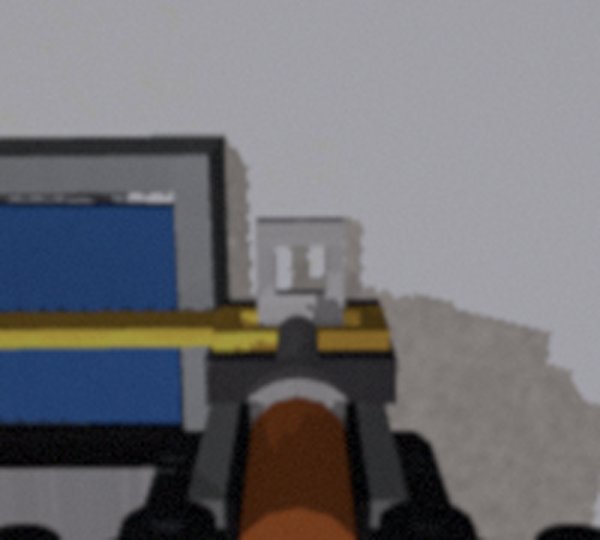

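The eye hole is at crop (300,268), full (257,187). The pin's foot is at crop (297,318), full (256,204), and the pin hangs upright in the fingers.

```bash
python3 - <<'E'
from h import *
s=sense();K,V=view("wrist",s);T=T_tool(s)
e=back((257,187.5),.083,K,V);f=back((256,204),.1374,K,V);print(e,f,(T[:3,:3].T@(e-f)*1e3).round(2))
for x in(.137,.112):
  print(proj((T@[0,0,.075,1])[:3],K,V))
E
```

```text
[0.61799425 0.19019061 0.083     ] [0.6169622  0.19051566 0.1374    ] [-0.59  1.05 54.4 ]
[[254.62480865 205.30867605]]
[[254.62480865 205.30867605]]
```

servo_tool --increments '[{"tx": -0.5, "ty": 1.2, "tz": 20, "rx": 0, "ry": 0, "rz": 0}, {"tx": 0, "ty": 0, "tz": 15, "rx": 0, "ry": 0, "rz": 0}, {"tx": 0, "ty": 0, "tz": 10, "rx": 0, "ry": 0, "rz": 0}, {"tx": 0, "ty": 0, "tz": 0, "rx": 0, "ry": 0, "rz": 0}, {"tx": 0, "ty": 0, "tz": 0, "rx": 0, "ry": 0, "rz": 0}]'

```text
time_s: 20.35
eef_pos: [0.6187, 0.1894, 0.1697]
tool_rot: [0.0, 0.611, 0.792, 0.0]
ft_force: [1.1, 0.5, -0.9]
gripper_width: 0.0162
```

servo_tool --increments '[{"tx": 0, "ty": 0, "tz": 4, "rx": 0, "ry": 0, "rz": 0}, {"tx": 0, "ty": 0, "tz": 4, "rx": 0, "ry": 0, "rz": 0}, {"tx": 0, "ty": 0, "tz": 4, "rx": 0, "ry": 0, "rz": 0}, {"tx": 0, "ty": 0, "tz": 4, "rx": 0, "ry": 0, "rz": 0}, {"tx": 0, "ty": 0, "tz": 0, "rx": 0, "ry": 0, "rz": 0}]'

```text
time_s: 20.98
eef_pos: [0.6181, 0.1893, 0.1527]
tool_rot: [-0.0, 0.611, 0.792, -0.0]
ft_force: [0.2, 0.0, -1.9]
gripper_width: 0.0161
```

servo_tool --increments '[{"tx": 0, "ty": 0, "tz": 6, "rx": 0, "ry": 0, "rz": 0}, {"tx": 0, "ty": 0, "tz": 8, "rx": 0, "ry": 0, "rz": 0}, {"tx": 0, "ty": 0, "tz": 8, "rx": 0, "ry": 0, "rz": 0}, {"tx": 0, "ty": 0, "tz": 8, "rx": 0, "ry": 0, "rz": 0}, {"tx": 0, "ty": 0, "tz": 0, "rx": 0, "ry": 0, "rz": 0}]'

```text
time_s: 21.6
eef_pos: [0.6177, 0.1892, 0.1222]
tool_rot: [-0.001, 0.611, 0.792, -0.001]
ft_force: [0.6, 0.4, -0.9]
gripper_width: 0.0167
```

servo_tool --increments '[{"tx": 0, "ty": 0, "tz": 8, "rx": 0, "ry": 0, "rz": 0}, {"tx": 0, "ty": 0, "tz": 8, "rx": 0, "ry": 0, "rz": 0}, {"tx": 0, "ty": 0, "tz": 5, "rx": 0, "ry": 0, "rz": 0}, {"tx": 0, "ty": 0, "tz": 3, "rx": 0, "ry": 0, "rz": 0}, {"tx": 0, "ty": 0, "tz": 0, "rx": 0, "ry": 0, "rz": 0}]'

```text
time_s: 22.22
eef_pos: [0.6183, 0.1893, 0.099]
tool_rot: [-0.0, 0.611, 0.792, -0.0]
ft_force: [1.0, 0.2, -1.1]
gripper_width: 0.0165
```

servo_tool --increments '[{"tx": 0, "ty": 0, "tz": 2, "rx": 0, "ry": 0, "rz": 0}, {"tx": 0, "ty": 0, "tz": 1.5, "rx": 0, "ry": 0, "rz": 0}, {"tx": 0, "ty": 0, "tz": 0, "rx": 0, "ry": 0, "rz": 0}]'

```text
time_s: 22.6
eef_pos: [0.6183, 0.1893, 0.0957]
tool_rot: [-0.0, 0.611, 0.792, -0.0]
ft_force: [0.1, 0.7, -0.7]
gripper_width: 0.0168
```

servo_tool --increments '[{"tx": 0, "ty": 0, "tz": 1, "rx": 0, "ry": 0, "rz": 0}, {"tx": 0, "ty": 0, "tz": 1, "rx": 0, "ry": 0, "rz": 0}, {"tx": 0, "ty": 0, "tz": 0, "rx": 0, "ry": 0, "rz": 0}]'

```text
time_s: 22.98
eef_pos: [0.6183, 0.1893, 0.0937]
tool_rot: [-0.0, 0.611, 0.792, -0.0]
ft_force: [-0.0, 0.7, -0.9]
gripper_width: 0.0166
```

servo_tool --increments '[{"tx": 0, "ty": 0, "tz": 1, "rx": 0, "ry": 0, "rz": 0}, {"tx": 0, "ty": 0, "tz": 0, "rx": 0, "ry": 0, "rz": 0}]'

```text
time_s: 23.22
eef_pos: [0.6185, 0.1894, 0.0931]
tool_rot: [0.0, 0.611, 0.792, 0.0]
ft_force: [-0.6, -0.3, 2.1]
gripper_width: 0.0164
```

servo_tool --increments '[{"tx": 0, "ty": 0, "tz": 0, "rx": 0, "ry": 0, "rz": 0}, {"tx": 0, "ty": 0, "tz": 0, "rx": 0, "ry": 0, "rz": 0}, {"tx": 0, "ty": 0, "tz": 0, "rx": 0, "ry": 0, "rz": 0}, {"tx": 0, "ty": 0, "tz": 0, "rx": 0, "ry": 0, "rz": 0}, {"tx": 0, "ty": 0, "tz": -10, "rx": 0, "ry": 0, "rz": 0}, {"tx": 0, "ty": 0, "tz": -25, "rx": 0, "ry": 0, "rz": 0}, {"tx": 0, "ty": 0, "tz": -45, "rx": 0, "ry": 0, "rz": 0}, {"tx": 0, "ty": 0, "tz": -45, "rx": 0, "ry": 0, "rz": 0}, {"tx": -50, "ty": 0, "tz": -20, "rx": 0, "ry": 0, "rz": 0}, {"tx": 0, "ty": 0, "tz": 0, "rx": 0, "ry": 0, "rz": 0}]' --grip 0

```text
time_s: 24.48
eef_pos: [0.6333, 0.1385, 0.2411]
tool_rot: [0.002, 0.612, 0.791, 0.002]
ft_force: [0.4, 1.3, -0.2]
gripper_width: 0.043
```

```bash
python3 - <<'E'
from h import *
s=snap("wrist","pics/wb.png");w=cv2.imread("pics/wb.png");a=camera("scene")[90:300,50:350,::-1]
cv2.imwrite("pics/fin.png",np.hstack([cv2.resize(w,(400,300)),cv2.resize(a,(400,300),interpolation=cv2.INTER_CUBIC)]))
K,V=view("wrist",s);print(s["time_s"],s["eef_pos"],s["gripper_width"],s["ft_force"])
for z in(.129,.089):print(z,proj([.618,.1893,z],K,V)*400/512)
E
```

```text
24.475 [0.63329674 0.13852134 0.24110696] 0.04296993667606162 [ 0.36595522  1.29193345 -0.19909485]
0.129 [[196.43203273 103.53526577]]
0.089 [[196.68503353 101.38366798]]
```

View pics/fin.png

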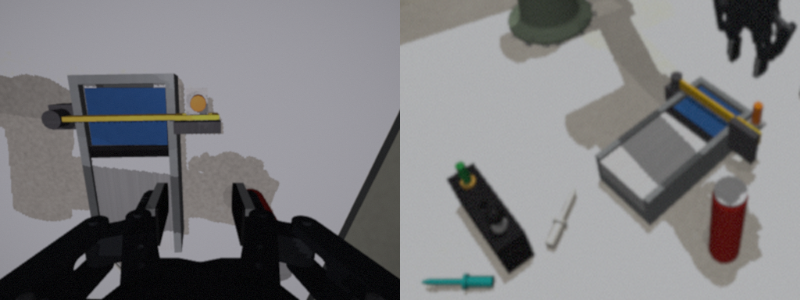

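The final view shows the orange pin upright in the eye: its handle top is at (198,103) against a predicted (196,104). The hasp is shut, the cover is flat, and the canister and other pins are in place.

```bash
python3 -c "
from station import *
print(sign_off())"
```

```text
the job is handed in; nothing more can be done
None
```

The parts box is closed up and handed in, at about 24.5 s on the robot's clock. Hand-in reports no verdict, so these are my own checks:

- **Cover:** I pushed it from behind along the shelf and over the lip. It first hung tilted on the lip edge, and 5 mm more push dropped it in. A picture then showed it flat, from y of about 54 to 133 mm, with the same width at both ends.
- **Hasp:** I swung it shut until it met the hard stop, where the force rose to 10 N with no more movement. The eye came through the slot.
- **Pin:** I took the orange pin from the middle rack hole and lowered it through the eye without resistance. I let go when the force rose to about 2 N, which I took as the collar resting on the eye. In the last picture it stands upright within about 1–2 mm of where I expected.
- **Other items:** The last pictures show the canister standing and the other pins in the rack. The bin was not in those last pictures; the arm never came near it.

Two things disagreed or failed along the way:

- **Pin position:** The overhead camera and the wrist camera differed by about 5 mm. I used the wrist camera's value, and the grasp held.
- **Refused moves:** My first two move calls were refused because rows need all six values. Nothing moved.

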